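# Fit the slice guide to the cutting board's dovetail rail and clamp it

## Task

Set up the slicing board: pick up the loose guide carriage by its upright wooden plate, slide it lengthwise onto the dovetail rail from the rail's open, tapered end, and press it home against the end stop, gently but until its soft sprung buffer is fully pressed in. Then turn the black wing knob on its side clockwise (seen from above) until the clamp is tight, so that the carriage stays seated with the buffer held in, and let go. Do not force anything, and leave the salt shaker, the spice jar and the tin where they stand.

Things in the scene. Friction and masses are not known exactly. Their poses are not given: they have to be found in the camera images.
- rail: Fixed wooden board 200 x 130 x 12 mm with an aluminium dovetail rail, 180 mm long, along its middle. Origin under the board's centre at worktop height; x runs along the rail from the open end (x = -90 mm, to the robot's right) to the end stop, z up. Rail top: flat, 34 mm wide, 38 mm above the worktop, with upright edges 6 mm high and undercut flanks below.
- rail_entry (a point): Tip of the rail's open end, on its centre line, at the height of the rail's flat top (38 mm); axes are the rail's. Over the first 12 mm the nose tapers as a lead-in: at the tip it is 4 mm narrower on each side and 3 mm lower.
- end_stop: Fixed dark steel collar across the rail, 20 mm along it, 53 mm wide, top 50 mm above the worktop. Origin: at worktop height, below the middle of its face towards the open end; axes are the rail's. A screw with a rubber-tipped buffer (10 mm thick) stands out of this face: the tip by 8 to 30 mm, set differently each time, not measured. The buffer gives 5 mm (1 N), then is hard: feel for it.
- carriage: Loose grey guide carriage, 90 x 56 x 30 mm without plate and knob, 0.36 kg. Origin: centre of its underside; x is the way it slides (flat front end at x = +45 mm meets the buffer), z up. Below is a dovetail slot, 1 mm play to each side, 1.7 mm up and down, ceiling 17 mm above the origin: on the rail the origin is 21 mm above the worktop, over the rail's centre line, x along the rail's x.
- plate_grip (a point): Where to grasp the carriage: in its upright wooden plate, 12 mm thick along the carriage's x, 60 mm wide along its y, top 82 mm above the carriage's underside. In mid-thickness, at x = +22, y = -12, z = +62 mm from the carriage's origin; axes are the carriage's.
- knob_grip (a point): Centre of the knob's black wing: 12 mm thick along its own x, 36 mm long along its own y, 24 mm high, top 12 mm above this point. It lies on the upright spindle, at x = -12, y = +29.5, z = +58.5 mm from the carriage's origin; its axes turn with the knob.
- clamp_knob (a joint): Angle of the clamp knob, rad: 0 loose (wing across the rail, like the plate), grows as it turns clockwise from above, limit 1.5. Friction 0.06 N m. The cam below meets the rail's edge at about 0.5 to 0.8 and turns harder from there; tight from about 1.2. It stays where it is left.
- cam: Steel eccentric disc (20 mm across, 5 mm off centre) on the knob's spindle under the carriage, hidden; origin on the spindle. Turned in, it presses on the rail's upright edge and clamps the carriage.
- salt_shaker: Clear salt shaker with grey top, 44 x 44 x 90 mm, loose; origin under its centre. Leave alone.
- spice_jar: Glass spice jar with green cap, 46 x 46 x 106 mm, loose; origin under its centre. Leave alone.
- tin: Low food tin, 87 mm across, 40 mm high, loose; origin under its centre. Leave alone.
Things that resemble listed ones, but are neither listed nor needed, are in the scene too. What is shaped like the carriage but blue is not meant.

How it is judged:
By the outcome, as a careful person would: the job done as asked, in the order asked, and still so for the second after the job is handed in, with the robot touching nothing.
It also fails if it takes over 72 s, if anything falls off the work surface, if the arm or the gripper's body presses on something with over 40 N, if the wrist force passes 120 N, or if a joint passes its speed limit or range.

## Robot

A 6-joint arm with a two-finger parallel gripper is mounted at the origin on the work surface; the furniture and walls round the work are solid. World frame = base frame: x ahead of the robot, y to its left, z up, the work surface at z = 0. Lengths are in m, angles in rad, forces in N, time in s.
With the tool pointing down it reaches from about 0.3 to 0.825 m from the base axis. Payload 5.4 kg.
Tool frame: the origin (TCP) lies on the centre line of the jaws, within the pads' length; the fingertips stand 8 mm ahead of it and the grasp point (between the pads) lies 11 mm behind it; z points along the fingers, y is the line along which they close (so a half turn about z gives the same grasp; the last joint's range is limited). The gripper opens to 92 mm and grips with 3 to 60 N. Pads are 20 mm wide; open, the fingers measure 128 mm over their backs; the gripper's body (75 mm by 189 mm) begins 69 mm behind the grasp point.
Start: joints at [0.96, 0.158, 1.597, -0, 1.386, -0.21], TCP at [0.224, 0.529, 0.223] pointing down, gripper open.
Joint ranges: [-2.91, 2.91], [-0.94, 2.29], [0.18, 2.7], [-1.29, 4.43], [0.17, 2.64], [-3, 3]. Speed limits (rad/s): [2.57, 2.57, 3.14, 3.14, 3.14, 3.14].

## Interface

Orientations are given as a rotation vector (axis times angle).
In Python, from station import state, get_image, camera_info, job_done gives the robot as it stands. The module is installed in compiled form; this text tells all that it offers.
- The arm moves only by the shell command python3 -m jog 'ROWS' [FORCE]. ROWS is text: rows parted by semicolons, each of 7 numbers parted by spaces: the opening, from -1 (shut) to 1 (fully open), then the shift along the world's x, y, z in units of 100 mm (1.0 is 100 mm), then the turn, a rotation vector about the world's x, y, z in units of 4 degrees (1.0 is 4 degrees). A call has 1 to 10 rows; each row shifts and turns the commanded pose from where the row before left it; what a row does not reach is not made up. A row lasts 1/8 s, in which the tool goes at most 62.5 mm and 10.7 degrees, less where a joint would pass 70% of its speed; a pose out of reach is approached as far as the arm can. A call with a number of a shift or a turn outside -1 to 1 is refused whole. A call with a gripper value outside its range is refused whole. The fingers move at their own pace and stop on an object; FORCE is the grip in N (left out, the last holds). Time passes only in rows, so rows that do not move let the fingers close. It gives the time, the measured TCP pose, the force, the opening and the grip force at its end, in the units of the state.
- state(): the state, without advancing time (a new reading comes with each control period).
- get_image(name): name is "side" or "top"; returns the picture (420x560x3 uint8, red, green, blue); there is no depth.
- camera_info(name): a dict with "K" (3x3 intrinsics, pixels), "R" (3x3) and "t" (3): a world point X has camera coordinates R X + t. Camera axes: x right, y down, z forward; pixel columns grow to the right and rows downward; lengths in m; the calibration is good to about 2 mm. A picture is of the moment at which its call begins. camera_info takes no time and is no camera call.
- job_done(): hands the job in; it is judged then, once.
The state is a dict: "time": time; "q": joint angles; "joint_velocities": joint speeds; "joint_efforts": joint torques, N m; "position": TCP position; "eef_rot": TCP orientation; "wrist_force": force on the tool from outside, world axes, zero at the start; "wrist_torque": the same for the moment, N m; "gripper_width": finger opening in m; "grasp_force": force on a finger pad.
Only numpy, scipy, OpenCV 4.12 (cv2) and the standard library are available. Lean on these libraries where they do the work, as an engineer would, in place of code of your own. Each camera call takes 0.05 s, during which the arm holds its last target. There are 200 camera calls.

## Working session

There is one attempt and no reset: what is moved stays moved. The work goes in short steps, Python scripts to look and compute and a shell command to move; the robot and the scene stay as the last step left them, time stands still between calls to the robot, and variables do not carry over. Pictures are saved under pics/ and viewed, at most 10 in all, crops included, and the job is handed in when it is done.

```bash
mkdir -p pics; python3 - <<'E'
from station import *
import cv2
for n in("top","side"):
    cv2.imwrite(f"pics/{n}0.png",cv2.resize(get_image(n)[:,:,::-1],(800,600),interpolation=cv2.INTER_CUBIC))
    c=camera_info(n);print(n,c["K"],c["R"],c["t"])
s=state();print(s["position"],s["eef_rot"],s["time"])
E
```

```text
top [[382.0592754    0.         284.29795068]
 [  0.         382.0592754  210.68996899]
 [  0.           0.           1.        ]] [[-0.0158701  -0.99902939 -0.04109035]
 [-0.98255624  0.02319749 -0.18451315]
 [ 0.18528725  0.03744534 -0.98197071]] [-0.07970301  0.50583654  0.90651458]
side [[538.06775438   0.         280.22588447]
 [  0.         538.06775438 212.88346366]
 [  0.           0.           1.        ]] [[-0.9776556  -0.20982773 -0.01272235]
 [-0.07326169  0.39682648 -0.91496528]
 [ 0.19703366 -0.89358887 -0.40333197]] [0.47849474 0.14303079 1.4305547 ]
[0.22403808 0.52895404 0.22170998] [-6.25225743e-01 -3.07806156e+00  2.43429790e-03] 0.1
```

View pics/top0.png

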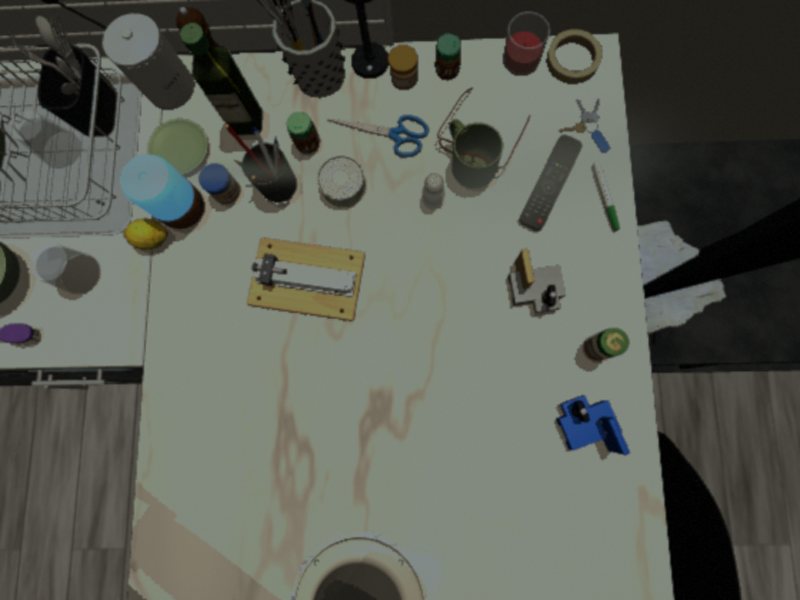

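View pics/side0.png

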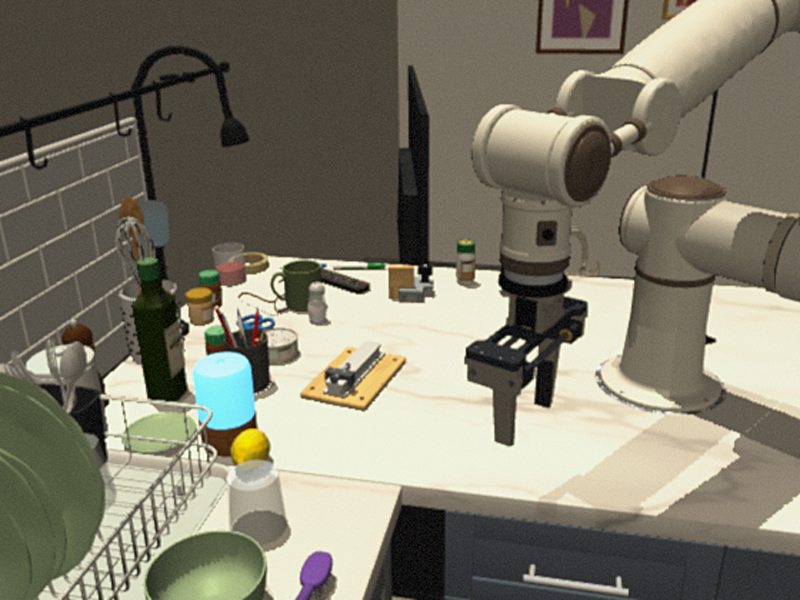

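Candidates for the carriage: the grey body with a wooden plate at top-view (537,285), and the blue lookalike at (592,425). By the description it is the grey one. The rail board is at (307,278) with its stop at (267,268). The tin is at (341,180), the salt shaker at (433,190) and the spice jar at (607,344). Next I check the choice in a close crop.

```bash
python3 - <<'E'
from station import *
import cv2,numpy as np
a=get_image("top")[:,:,::-1];b=get_image("side")[:,:,::-1]
# crops: x0,y0,w,h scale
z=lambda im,x,y,w,h,s:cv2.resize(im[y:y+h,x:x+w],(w*s,h*s),interpolation=cv2.INTER_CUBIC)
A=z(a,345,165,60,60,10)
cv2.imwrite("pics/c1.png",A)
cv2.imwrite("pics/c2.png",z(a,165,160,100,70,8))
cv2.imwrite("pics/c3.png",np.vstack([z(b,200,232,100,60,8)[:340+140],]))
E
```

```text
(no output)
```

View pics/c1.png

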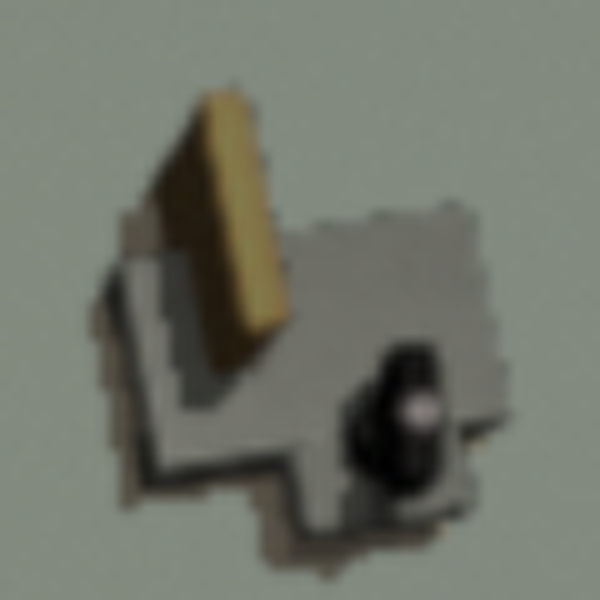

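View pics/c2.png

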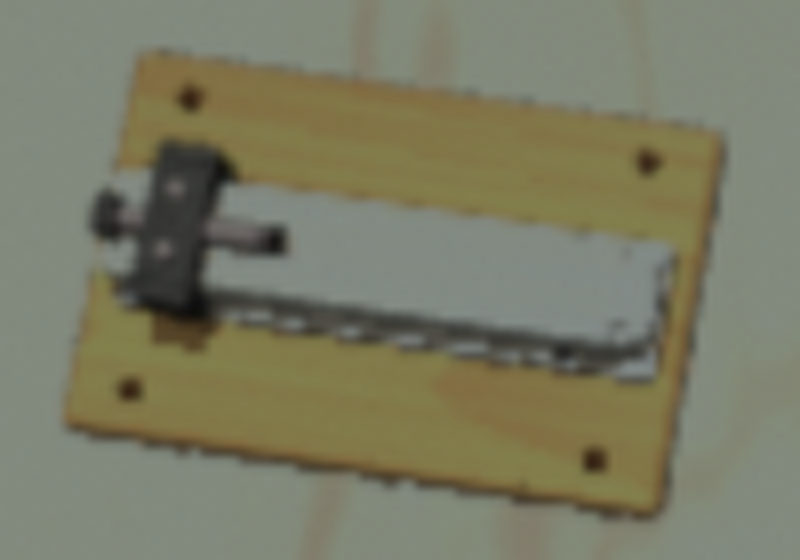

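The crop at (537,285) shows the grey carriage with its wooden plate at the image left, which is its front, and the black knob at the near side. In the other crop, the rail's stop is at the left and its open end at the right. Now I fit both poses.

```bash
cat >h.py <<'E'
import numpy as np
from station import camera_info
from scipy.optimize import least_squares
def proj(n,X):
    c=camera_info(n);p=(np.array(c["R"])@np.array(X).T).T+c["t"];p=p@np.array(c["K"]).T
    return p[:,:2]/p[:,2:]
def place(p,P,z=0):
    c,s=np.cos(p[2]),np.sin(p[2]);P=np.array(P,float)/1000
    return np.c_[p[0]+c*P[:,0]-s*P[:,1],p[1]+s*P[:,0]+c*P[:,1],P[:,2]+z]
def fit(n,P,px,p0,z=0):
    r=least_squares(lambda p:(proj(n,place(p,P,z))-px).ravel(),p0)
    print(n,"xy",r.x[:2].round(4),"yaw",np.degrees(r.x[2]).round(2),"rms px",np.sqrt((r.fun**2).mean()).round(2));print(r.fun.reshape(-1,2).round(1).tolist());return r.x
E
python3 - <<'E'
from h import *
C=np.array([(465,205),(503,412),(160,470),(122,258),(205,95),(240,93),(288,315),(248,333),(420,410)])/10+[344.5,164.5]
P=[(-45,-28,30),(-45,28,30),(45,28,30),(45,-28,30),(28,-30,82),(16,-30,82),(16,30,82),(28,30,82),(-12,29.5,70.5)]
x=fit("top",P,C,[.45,-.25,1.5])
print(proj("side",place(x,P)).round(0).tolist())
R=np.array([(138,52),(722,130),(655,515),(68,425),(225,183),(640,240),(205,290),(625,345)])/8+[164.5,159.5]
Pr=[(100,-65,12),(-100,-65,12),(-100,65,12),(100,65,12)]
r=fit("top",Pr,R[:4],[.45,.15,1.5])
Q=[(-90,0,35),(70,-17,38),(-78,-17,38),(70,17,38),(-78,17,38),(70,-26.5,50),(70,26.5,50),(90,-26.5,50),(90,26.5,50)]
print(((proj("top",place(r,Q))-[164.5,159.5])*8).round(0).tolist())
print((proj("side",place(r,Pr+Q))).round(1).tolist())
E
```

```text
top xy [ 0.5442 -0.3194] yaw 93.35 rms px 3.23
[[0.6, -3.0], [-0.4, -2.2], [-2.0, -5.1], [-0.6, -5.4], [1.1, 4.1], [2.6, 3.9], [0.7, 6.0], [-0.3, 4.6], [-1.7, -3.7]]
[[278.0, 192.0], [294.0, 193.0], [291.0, 203.0], [274.0, 202.0], [274.0, 186.0], [274.0, 185.0], [292.0, 185.0], [292.0, 187.0], [293.0, 186.0]]
top xy [0.5587 0.096 ] yaw 80.45 rms px 0.55
[[-0.1, -0.4], [0.5, -0.1], [0.7, 0.1], [-1.2, 0.4]]
[[654.0, 300.0], [174.0, 179.0], [624.0, 241.0], [153.0, 281.0], [606.0, 345.0], [169.0, 140.0], [136.0, 301.0], [108.0, 132.0], [74.0, 292.0]]
[[208.3, 274.2], [241.7, 241.3], [283.5, 248.5], [254.4, 283.4], [260.7, 239.1], [229.7, 263.2], [253.4, 239.0], [241.7, 265.5], [264.5, 240.9], [226.2, 258.5], [244.9, 262.0], [222.6, 262.0], [241.5, 265.6]]
```

View pics/c3.png

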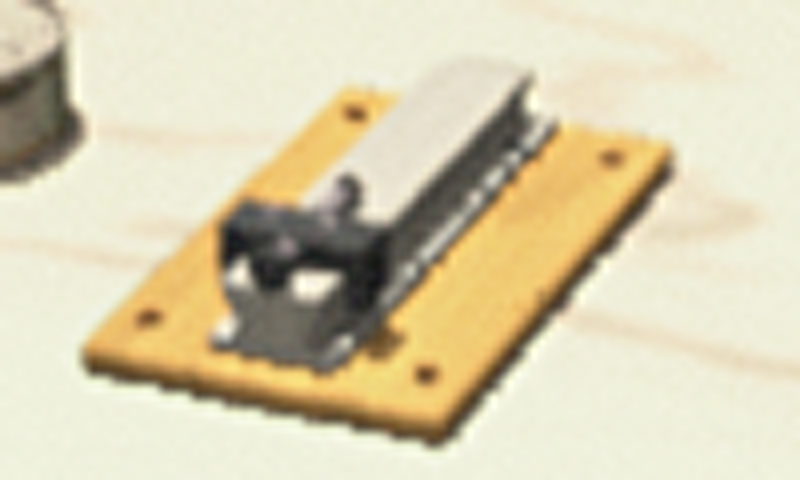

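```bash
python3 - <<'E'
from h import *
C=np.array([(465,205),(503,412),(160,470),(122,258),(205,95),(240,93),(288,315),(248,333),(420,410)])/10+[344.5,164.5]
P=[(-45,-28,30),(-45,28,30),(45,28,30),(45,-28,30),(28,-30,82),(16,-30,82),(16,30,82),(28,30,82),(-12,29.5,70.5)]
b=[0,1,2,3,8]
x=fit("top",[P[i] for i in b],C[b],[.5,-.3,1.6])
x=fit("top",[P[i] for i in range(4)],C[:4],[.5,-.3,1.6])
for d in(0,-12): 
    Pp=[(a,y+d,z) for a,y,z in P[4:8]]; print((proj("top",place(x,Pp))-C[4:8]).round(1).tolist())
Ps=[(-45,-28,0),(-45,28,0),(45,28,0),(45,-28,0),(28,-42,82),(28,18,82),(-12,29.5,70.5)]
print(proj("side",place(x,P[:4]+Ps)).round(1).tolist())
import cv2
from station import get_image
b=get_image("side")[:,:,::-1]
cv2.imwrite("pics/c4.png",cv2.resize(b[175:220,260:320],(720,540),interpolation=cv2.INTER_CUBIC))
E
```

```text
top xy [ 0.534  -0.3205] yaw 97.68 rms px 0.41
[[0.2, -0.3], [0.9, 0.4], [-0.3, 0.1], [-0.6, -0.1], [-0.1, -0.0]]
top xy [ 0.5341 -0.3204] yaw 97.64 rms px 0.46
[[0.2, -0.3], [0.9, 0.4], [-0.4, 0.1], [-0.7, -0.1]]
[[1.0, 9.1], [2.4, 8.6], [2.4, 10.5], [1.4, 9.5]]
[[0.0, 4.4], [1.5, 3.8], [1.5, 5.6], [0.5, 4.6]]
[[279.9, 192.7], [296.1, 193.0], [294.7, 203.1], [277.7, 202.8], [280.0, 200.8], [296.1, 201.1], [294.7, 211.5], [277.9, 211.2], [273.7, 186.1], [291.9, 186.4], [296.1, 185.4]]
```

View pics/c4.png

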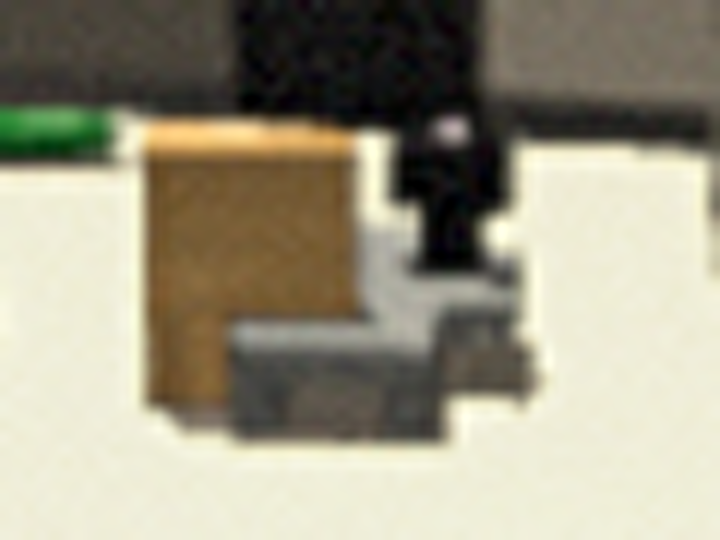

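The side crop shows the plate overhanging the far side, at about y = -22 ± 30 mm, with its top at (145–350,120) in the crop. The body's front face runs from (232,350) to (443,440). Now I fit both cameras together.

```bash
cat >>h.py <<'E'
def fit2(D,p0):
    f=lambda p:np.concatenate([((proj(n,place(p,P))-px)*w).ravel() for n,P,px,w in D])
    r=least_squares(f,p0);print("xy",r.x[:2].round(4),"yaw",np.degrees(r.x[2]).round(2),r.fun.reshape(-1,2).round(1).tolist());return r.x
E
python3 - <<'E'
from h import *
C=np.array([(465,205),(503,412),(160,470),(122,258),(205,95),(240,93),(288,315),(248,333),(420,410)])/10+[344.5,164.5]
P=[(-45,-28,30),(-45,28,30),(45,28,30),(45,-28,30),(28,-52,82),(16,-52,82),(16,8,82),(28,8,82),(-12,29.5,70.5)]
S=np.array([(232,350),(440,352),(235,438),(443,440),(147,152),(350,155)])/12+[259.5,174.5]
PS=[(45,-28,30),(45,28,30),(45,-28,0),(45,28,0),(28,-52,82),(28,8,82)]
x=fit2([("top",P,C,1),("side",PS,S,.7)],[.53,-.32,1.7])
R=np.array([(138,52),(722,130),(655,515),(68,425)])/8+[164.5,159.5]
S=np.array([(440,430),(85,350),(345,90),(672,150)])/8+[199.5,231.5]
Pr=[(100,-65,12),(-100,-65,12),(-100,65,12),(100,65,12)]
r=fit2([("top",Pr,R,1),("side",[Pr[3],Pr[0],Pr[1],Pr[2]],S,.7)],[.55,.1,1.4])
print("plate grip",place(x,[(22,-12,62)]),"rail pts",place(r,[(-90,0,38),(-90-45-10+22,-12,0),(70,0,0)]))
E
python3 -m jog '0 .3 -.6 0 0 0 1;0 .3 -.6 0 0 0 1;0 .3 -.6 0 0 0 1;0 .3 -.6 0 0 0 1;0 .3 -.6 0 0 0 1;0 .3 -.6 0 0 0 1;0 .3 -.6 0 0 0 1;0 .3 -.6 0 0 0 .6;0 .3 -.6 0 0 0 0;0 .2 -.6 0 0 0 0' 15
```

```text
xy [ 0.5342 -0.3205] yaw 98.03 [[0.1, -0.5], [0.9, 0.2], [-0.3, 0.1], [-0.7, -0.1], [-0.9, 0.5], [0.5, -0.1], [0.7, 1.6], [-0.3, 0.6], [-0.1, -0.1], [-0.7, -0.6], [-1.0, -0.5], [-0.8, 0.1], [-1.1, 0.2], [-0.8, -0.7], [0.2, -0.7]]
xy [0.558  0.0966] yaw 80.44 [[-0.3, -0.1], [0.3, 0.2], [0.4, 0.4], [-1.4, 0.7], [0.1, -1.2], [-1.1, -0.6], [-0.5, -0.9], [0.2, -1.1]]
plate grip [[ 0.54297953 -0.29699825  0.062     ]] rail pts [[ 0.54302735  0.00782453  0.038     ]
 [ 0.54937938 -0.02671026  0.        ]
 [ 0.56960324  0.16560197  0.        ]]
time: 1.5
position: [0.4964, -0.035, 0.2227]
eef_rot: [-0.204, 3.134, 0.0]
wrist_force: [0.2, 0.2, -0.4]
gripper_width: 0.0461
grasp_force: 0.0
```

```bash
python3 -m jog '0 .1 -.55 0 0 0 .14;0 .1 -.55 0 0 0 0;0 .1 -.55 0 0 0 0;0 .1 -.52 0 0 0 0;0 .066 -.45 0 0 0 0;0 0 0 -.4 0 0 0;0 0 0 -.4 0 0 0;0 0 0 0 0 0 0'
python3 - <<'E'
from station import *
import cv2,numpy as np
a=get_image("top")[:,:,::-1];b=get_image("side")[:,:,::-1]
z=lambda im,x,y,w,h:cv2.resize(im[y:y+h,x:x+w],(400,400),interpolation=cv2.INTER_CUBIC)
cv2.imwrite("pics/d1.png",np.hstack([z(a,335,145,80,80),z(b,240,140,80,80)]))
E
```

```text
time: 2.5
position: [0.54, -0.2932, 0.1387]
eef_rot: [0.218, -3.128, -0.009]
wrist_force: [0.3, -1.1, 1.4]
gripper_width: 0.0459
grasp_force: 0.0
```

View pics/d1.png

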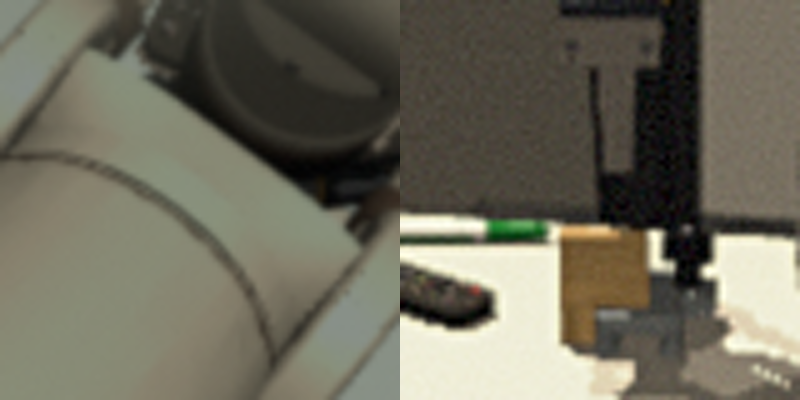

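In the picture, right half, the finger at (618,170) is 2.8 px to the carriage's +y of the plate's centre (604,290). That matches the grip point, so I descend.

```bash
python3 -m jog '0 .03 -.037 -.2 0 0 0;0 0 0 -.3 0 0 0;0 0 0 -.25 0 0 0;0 0 0 -.12 0 0 0;0 0 0 0 0 0 0;0 0 0 0 0 0 0'; python3 -m jog '-1 0 0 0 0 0 0;-1 0 0 0 0 0 0;-1 0 0 0 0 0 0;-1 0 0 0 0 0 0;-1 0 0 0 0 0 0;-1 0 0 0 0 0 0' 20
```

```text
time: 3.35
position: [0.5461, -0.2994, 0.057]
eef_rot: [-0.219, 3.132, -0.003]
wrist_force: [-0.0, 0.3, 1.5]
gripper_width: 0.0456
grasp_force: 0.0
time: 4.1
position: [0.5453, -0.2984, 0.0558]
eef_rot: [0.219, -3.134, -0.001]
wrist_force: [-0.1, 2.6, 3.6]
gripper_width: 0.012
grasp_force: 20.0
```

```bash
python3 -m jog '-1 0 0 .1 0 0 0;-1 0 0 .3 0 0 0;-1 0 0 .4 0 0 0;-1 0 .2 .1 0 0 0;-1 .01 .5 0 0 0 -.8;-1 .01 .5 0 0 0 -.9;-1 .01 .5 0 0 0 -.9;-1 .01 .5 0 0 0 -.9;-1 .01 .4 0 0 0 -.9;-1 0 0 0 0 0 0' 45;  python3 -m jog '-1 0 0 0 0 0 0;-1 0 0 0 0 0 0'
python3 - <<'E'
from station import *
import cv2,numpy as np
a=get_image("top")[:,:,::-1];b=get_image("side")[:,:,::-1]
z=lambda im,x,y,w,h,s:cv2.resize(im[y:y+h,x:x+w],(w*s,h*s),interpolation=cv2.INTER_CUBIC)
cv2.imwrite("pics/e1.png",z(b,205,170,120,120,5))
print(state()["wrist_force"],state()["wrist_torque"])
E
```

```text
time: 5.35
position: [0.5486, -0.0348, 0.1438]
eef_rot: [-0.256, -3.128, -0.002]
wrist_force: [0.4, 0.1, -4.3]
gripper_width: 0.0119
grasp_force: 45.0
time: 5.6
position: [0.55, -0.0394, 0.1452]
eef_rot: [-0.264, -3.13, 0.0]
wrist_force: [0.0, -0.1, -2.1]
gripper_width: 0.0115
grasp_force: 45.0
[-0.59561731  0.19261376 -4.03137988] [ 0.1058228  -0.08359213 -0.00691027]
```

View pics/e1.png

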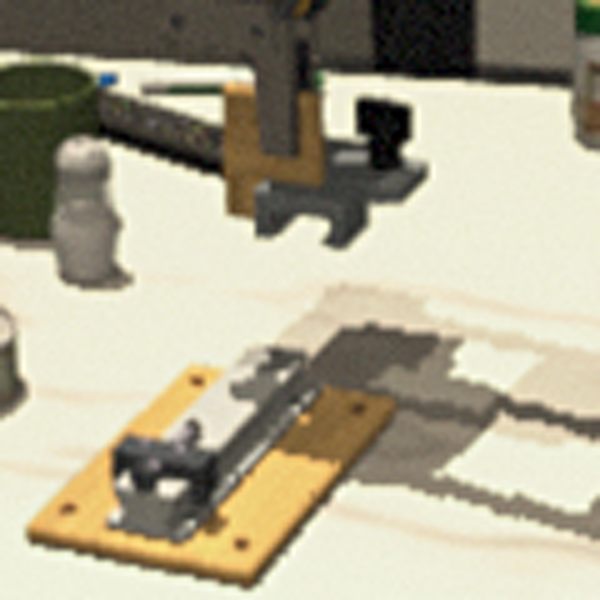

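The side crop shows the carriage hanging level in the grip, with its front slot face spanning (257,190) to (368,245), and the rail's open end at (275,360). I check the in-hand pose against the prediction.

```bash
python3 - <<'E'
from h import *
from station import state
s=[state()["position"]];print(s)
t=np.array([.55,-.0394,.1452]);yaw=np.radians(80.4)
c,sn=np.cos(yaw),np.sin(yaw)
for y in(-12,-14,-16):
    o=t[:2]-np.array([c*22-sn*y,sn*22+c*y])/1000
    P=[(45,-28,30),(45,28,30),(45,-28,0),(45,28,0),(28,-52,82),(28,8,82)]
    print(y,o.round(4),((proj("side",place([*o,yaw],P,t[2]-.0558))-[204.5,169.5])*5).round(0).tolist())
r=[.558,.0966,np.radians(80.44)]
print(((proj("side",place(r,[(70,-26.5,50),(70,26.5,50),(90,-26.5,50),(90,26.5,50),(-100,-65,12),(-100,65,12),(100,65,12),(100,-65,12),(-78,17,38),(-78,-17,38),(-90,13,35),(-90,-13,35)]))-[204.5,169.5])*5).round(0).tolist())
E
```

```text
[array([ 0.55017324, -0.03953888,  0.14540698])]
-12 [ 0.5345 -0.0591] [[244.0, 189.0], [336.0, 203.0], [245.0, 238.0], [337.0, 252.0], [214.0, 87.0], [312.0, 100.0]]
-14 [ 0.5325 -0.0588] [[247.0, 190.0], [339.0, 203.0], [249.0, 238.0], [340.0, 252.0], [217.0, 88.0], [316.0, 101.0]]
-16 [ 0.5306 -0.0584] [[250.0, 190.0], [342.0, 204.0], [252.0, 239.0], [343.0, 253.0], [221.0, 88.0], [319.0, 101.0]]
[[110.0, 446.0], [203.0, 463.0], [92.0, 463.0], [186.0, 481.0], [187.0, 360.0], [396.0, 396.0], [250.0, 570.0], [20.0, 524.0], [301.0, 358.0], [245.0, 348.0], [303.0, 352.0], [261.0, 345.0]]
```

```bash
python3 -m jog '-1 0 0 -.2 0 0 0;-1 0 0 -.25 0 0 0;-1 0 0 -.2 0 0 0;-1 0 0 -.025 0 0 0;-1 0 0 0 0 0 0;-1 0 0 0 0 0 0;-1 0 0 0 0 0 0;-1 0 0 0 0 0 0'; python3 -c "
from station import *
s=state();print(s['position'],s['wrist_force'],s['wrist_torque'])"
```

```text
time: 6.7
position: [0.5506, -0.0388, 0.0786]
eef_rot: [0.263, 3.13, -0.0]
wrist_force: [0.4, 0.5, -4.0]
gripper_width: 0.0114
grasp_force: 45.0
[ 0.55056509 -0.03876286  0.07857101] [ 0.44974659  0.52186339 -3.98038504] [ 0.08779507 -0.08767808 -0.05487897]
```

```bash
python3 -m jog '-1 .0166 .0986 -.008 0 0 0;-1 .0166 .0986 0 0 0 0;-1 .01 .06 0 0 0 0;-1 .01 .06 0 0 0 0;-1 .01 .06 0 0 0 0;-1 0 0 0 0 0 0'; python3 -m jog '-1 .01 .06 0 0 0 0;-1 .01 .06 0 0 0 0;-1 0 0 0 0 0 0'
```

```text
time: 7.45
position: [0.5566, -0.0006, 0.0773]
eef_rot: [0.262, 3.131, 0.0]
wrist_force: [0.4, -0.1, -4.1]
gripper_width: 0.0115
grasp_force: 45.0
time: 7.82
position: [0.5586, 0.0115, 0.0773]
eef_rot: [-0.262, -3.131, -0.0]
wrist_force: [-0.4, -0.1, -3.6]
gripper_width: 0.0119
grasp_force: 45.0
```

```bash
python3 -m jog '-1 .0166 .0986 0 0 0 0;-1 .0166 .0986 0 0 0 0;-1 0 0 0 0 0 0' ; python3 -m jog '-1 .0166 .0986 0 0 0 0;-1 .0166 .0986 0 0 0 0;-1 .0166 .0986 0 0 0 0;-1 .0166 .0986 0 0 0 0;-1 0 0 0 0 0 0;-1 0 0 0 0 0 0'; python3 - <<'E'
from station import *
import cv2
b=get_image("side")[:,:,::-1]
cv2.imwrite("pics/f1.png",cv2.resize(b[190:310,195:315],(600,600),interpolation=cv2.INTER_CUBIC))
E
```

```text
time: 8.2
position: [0.562, 0.0316, 0.0773]
eef_rot: [0.261, 3.131, 0.0]
wrist_force: [0.6, 0.0, -2.5]
gripper_width: 0.0118
grasp_force: 45.0
time: 8.95
position: [0.5685, 0.0701, 0.0773]
eef_rot: [-0.263, -3.13, 0.0]
wrist_force: [-0.2, 0.0, -3.8]
gripper_width: 0.0119
grasp_force: 45.0
```

View pics/f1.png

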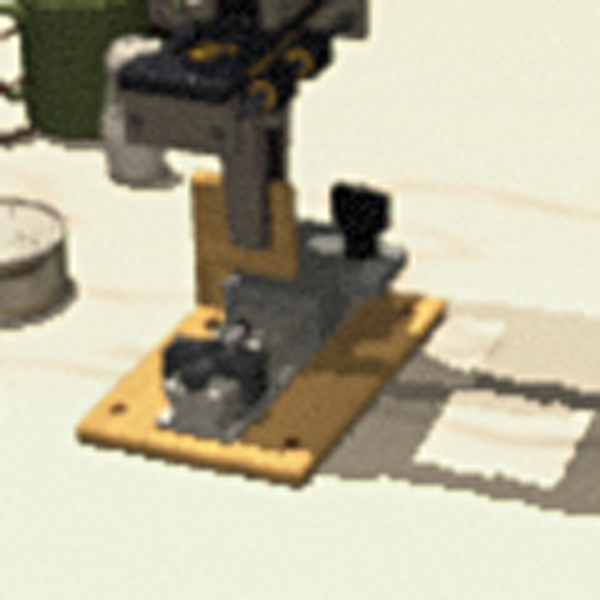

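The carriage is on the rail, its front at about (230,280), heading for the buffer at (235,335), with no force. I keep feeding and then feel for the buffer.

```bash
python3 -m jog '-1 .0133 .0789 0 0 0 0;-1 .0133 .0789 0 0 0 0;-1 .0133 .0789 0 0 0 0;-1 .0133 .0789 0 0 0 0;-1 0 0 0 0 0 0;-1 0 0 0 0 0 0' | grep -E 'pos|force'; for i in 1 2; do :; done; python3 -m jog '-1 .005 .0296 0 0 0 0;-1 0 0 0 0 0 0;-1 0 0 0 0 0 0' | grep -E 'pos|wrist';python3 -m jog '-1 .003 .0197 0 0 0 0;-1 0 0 0 0 0 0;-1 0 0 0 0 0 0' | grep -E 'pos|wrist'
```

```text
position: [0.574, 0.1017, 0.0773]
wrist_force: [-0.2, -0.6, -3.0]
grasp_force: 45.0
position: [0.5744, 0.1046, 0.0773]
wrist_force: [0.6, -0.5, -3.7]
position: [0.5746, 0.1051, 0.0774]
wrist_force: [-0.4, -6.7, -2.3]
```

```bash
python3 -m jog '-1 .001 .008 0 0 0 0;-1 0 0 0 0 0 0;-1 0 0 0 0 0 0' | grep -E 'pos|wrist|rot';python3 - <<'E'
from station import *
import cv2
s=state();print(s["wrist_torque"],s["wrist_force"])
b=get_image("side")[:,:,::-1]
cv2.imwrite("pics/g1.png",cv2.resize(b[215:295,205:285],(640,600),interpolation=cv2.INTER_CUBIC))
E
```

```text
position: [0.5746, 0.1052, 0.0774]
eef_rot: [-0.262, -3.13, 0.007]
wrist_force: [0.1, -8.6, -0.9]
[-1.66338544  0.22326473  0.08677687] [ 0.12407556 -8.59101212 -0.85183278]
```

View pics/g1.png

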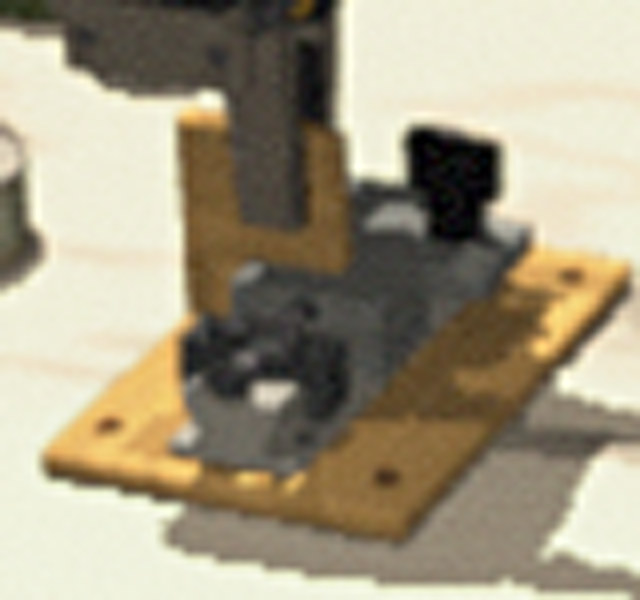

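The side crop shows the carriage against the buffer, at 8.6 N and hard. I release the plate, go over the knob and look. Later I push through the knob too, in case the spring moved the carriage back.

```bash
python3 -m jog '-.35 0 0 0 0 0 0;-.35 0 0 0 0 0 0;-.35 0 0 0 0 0 0;-.35 0 0 .3 0 0 0;-.35 0 0 .35 0 0 0;-.35 -.25 -.13 0 0 0 0;-.35 -.25 -.13 0 0 0 0;-.35 0 0 0 0 0 0;-.35 0 0 0 0 0 0'; python3 - <<'E'
from station import *
import cv2
b=get_image("side")[:,:,::-1]
cv2.imwrite("pics/h1.png",cv2.resize(b[190:290,205:305],(600,600),interpolation=cv2.INTER_CUBIC))
E
```

```text
time: 12.05
position: [0.5256, 0.0818, 0.1427]
eef_rot: [0.263, 3.129, 0.001]
wrist_force: [0.8, 0.4, 0.6]
gripper_width: 0.0298
grasp_force: 0.0
```

View pics/h1.png

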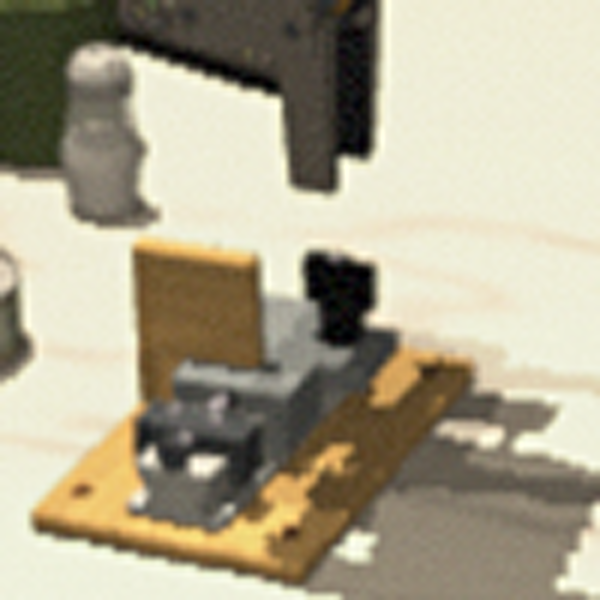

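```bash
python3 - <<'E'
from h import *
f=lambda W:((proj("side",W)-[204.5,189.5])*6).round(0).tolist()
t=[.5256,.0818,np.radians(80.4)]
print("tip front",f(place(t,[(33,-10,134.7),(33,10,134.7),(15,10,134.7)])), "back",f(place(t,[(-33,10,134.7)])))
# wing centre at TCP xy, and carriage pts with origin so that knob is below TCP
P=[(-6,-18,91.5),(-6,18,91.5),(6,-18,91.5),(6,18,91.5),(6,-18,67.5),(6,18,67.5),(0,0,91.5)]
print("wing if aligned",f(place(t,P)))
print("plate if aligned",f(place(t,[(40,-81.5,103),(40,-21.5,103),(28,-21.5,103)])))
E
```

```text
tip front [[277.0, 198.0], [320.0, 205.0], [337.0, 189.0]] back [[381.0, 146.0]]
wing if aligned [[301.0, 249.0], [376.0, 262.0], [290.0, 260.0], [365.0, 273.0], [292.0, 309.0], [366.0, 322.0], [333.0, 261.0]]
plate if aligned [[125.0, 247.0], [249.0, 268.0], [261.0, 256.0]]
```

The fingers (315,190), wing (340,255) and plate (194,260) all share the same +7 px offset, so the gripper is aligned over the wing. I descend and grip.

```bash
python3 -m jog '-.35 -.005 -.035 -.2 0 0 0;-.35 0 0 -.25 0 0 0;-.35 0 0 -.2 0 0 0;-.35 0 0 -.07 0 0 0;-.35 0 0 0 0 0 0;-.35 0 0 0 0 0 0'; python3 -m jog '-1 0 0 0 0 0 0;-1 0 0 0 0 0 0;-1 0 0 0 0 0 0;-1 0 0 0 0 0 0;-1 0 0 0 0 0 0' 20
```

```text
time: 12.85
position: [0.5253, 0.078, 0.0713]
eef_rot: [0.263, 3.129, 0.0]
wrist_force: [0.3, -0.4, -0.7]
gripper_width: 0.0299
grasp_force: 0.0
time: 13.48
position: [0.5247, 0.078, 0.0709]
eef_rot: [0.263, 3.13, 0.0]
wrist_force: [-0.5, -0.3, 5.2]
gripper_width: 0.0182
grasp_force: 20.0
```

The opening of 18 mm is the hub below the wing, which the fingertips are on, so I regrip 8 mm higher.

```bash
python3 -m jog '-.4 0 0 0 0 0 0;-.4 0 0 0 0 0 0;-.4 0 0 .085 0 0 0;-.4 0 0 0 0 0 0;-1 0 0 0 0 0 0;-1 0 0 0 0 0 0;-1 0 0 0 0 0 0;-1 0 0 0 0 0 0;-1 0 0 0 0 0 0' 25; python3 -m jog '-1 .001 .01 0 0 0 0;-1 .001 .01 0 0 0 0;-1 0 0 0 0 0 0'|grep -E "pos|force"; python3 -m jog '-1 .001 .01 0 0 0 0;-1 0 0 0 0 0 0'|grep -E "pos|force"
```

```text
time: 14.6
position: [0.5243, 0.0779, 0.0788]
eef_rot: [0.263, 3.13, -0.0]
wrist_force: [-0.4, -0.6, -0.2]
gripper_width: 0.0118
grasp_force: 24.8
position: [0.5238, 0.0791, 0.0787]
wrist_force: [-3.1, -6.1, 2.1]
grasp_force: 24.9
position: [0.5238, 0.0795, 0.0788]
wrist_force: [-3.1, -8.7, 2.6]
grasp_force: 24.9
```

It is gripped at 11.8 mm and bottomed hard again at y = 0.0791, the home position. Now I turn clockwise while keeping the light push.

```bash
python3 -m jog '-1 0 0 0 0 0 -.5;-1 0 0 0 0 0 -1;-1 0 0 0 0 0 -1;-1 0 0 0 0 0 -1;-1 0 0 0 0 0 -1;-1 0 0 0 0 0 -1;-1 0 0 0 0 0 -1;-1 0 0 0 0 0 -1;-1 0 0 0 0 0 -1;-1 0 0 0 0 0 -1' 40; python3 -m jog '-1 0 0 0 0 0 -1;-1 0 0 0 0 0 -1;-1 0 0 0 0 0 0'|grep -E "pos|force|rot"; python3 -c "
from station import *
s=state();print(s['wrist_torque'])"
```

```text
time: 16.48
position: [0.5239, 0.0799, 0.0788]
eef_rot: [-1.27, -2.873, 0.004]
wrist_force: [-2.9, -6.1, 3.1]
gripper_width: 0.0115
grasp_force: 39.9
position: [0.524, 0.0799, 0.0788]
eef_rot: [-1.465, -2.779, 0.004]
wrist_force: [-2.5, -5.8, 2.2]
grasp_force: 39.9
[-1.1576249   0.45837964 -0.06265917]
```

```bash
python3 -m jog '-1 0 0 0 0 0 -1;-1 0 0 0 0 0 -1;-1 0 0 0 0 0 -1;-1 0 0 0 0 0 0'|grep -E "pos|force|rot"; python3 -c "
from station import *
s=state();print(s['wrist_torque'])";python3 -m jog '-1 0 0 0 0 0 -1;-1 0 0 0 0 0 -1;-1 0 0 0 0 0 -1;-1 0 0 0 0 0 0'|grep -E "pos|force|rot"; python3 -c "
from station import *
s=state();print(s['wrist_torque'])"
```

```text
position: [0.524, 0.08, 0.0787]
eef_rot: [-1.747, -2.611, 0.004]
wrist_force: [-1.6, -6.3, 2.3]
grasp_force: 39.9
[-1.07862542  0.52620182  0.05672165]
position: [0.5241, 0.0799, 0.0787]
eef_rot: [2.011, 2.413, -0.004]
wrist_force: [-1.5, -6.0, 1.4]
grasp_force: 40.0
[-1.07066579  0.5762026   0.03849931]
```

```bash
python3 -m jog '-1 0 0 0 0 0 -1;-1 0 0 0 0 0 -1;-1 0 0 0 0 0 0;-1 0 0 0 0 0 0'|grep -E "pos|force|rot"; python3 - <<'E'
from station import *
import cv2
s=state();print(s['wrist_torque'],s['q'])
b=get_image("side")[:,:,::-1]
cv2.imwrite("pics/i1.png",cv2.resize(b[190:290,205:305],(600,600),interpolation=cv2.INTER_CUBIC))
E
```

```text
position: [0.5242, 0.08, 0.0787]
eef_rot: [2.173, 2.268, -0.004]
wrist_force: [-1.0, -5.9, 0.7]
grasp_force: 39.9
[-1.21724505  0.43782889 -0.03787364] [-0.07535477  0.20651121  1.84588347 -0.00242138  1.09030936 -0.11692994]
```

```bash
python3 -m jog '-1 -.003 -.02 0 0 0 0;-1 0 0 0 0 0 0'|grep -E "pos|force|rot"; python3 -m jog '-1 -.002 -.012 0 0 0 0;-1 0 0 0 0 0 0;-1 0 0 0 0 0 0'|grep -E "pos|force|rot"
```

```text
position: [0.5241, 0.0797, 0.0787]
eef_rot: [-2.174, -2.266, -0.002]
wrist_force: [0.3, 2.2, -0.0]
grasp_force: 40.0
position: [0.5241, 0.0794, 0.0788]
eef_rot: [-2.174, -2.265, -0.004]
wrist_force: [0.7, 5.8, -1.2]
grasp_force: 40.0
```

The clamp holds against a 5.8 N backward pull. I take the load off, open and lift straight up.

```bash
python3 -m jog '-1 .002 .015 0 0 0 0;-1 0 0 0 0 0 0;-.4 0 0 0 0 0 0;-.4 0 0 0 0 0 0;-.4 0 0 0 0 0 0;-.4 0 0 .3 0 0 0;-.4 0 0 .5 0 0 0;-.4 -.3 0 .3 0 0 0;-.4 -.4 0 0 0 0 0;-.4 -.4 0 0 0 0 0'; python3 - <<'E'
from station import *
import cv2,numpy as np
a=get_image("top")[:,:,::-1]
b=get_image("side")[:,:,::-1]
z=lambda im,x,y,w,h:cv2.resize(im[y:y+h,x:x+w],(400,400),interpolation=cv2.INTER_CUBIC)
cv2.imwrite("pics/j1.png",np.hstack([z(a,165,145,90,90),z(b,205,210,80,80)]))
E
```

```text
time: 20.27
position: [0.4135, 0.0791, 0.1893]
eef_rot: [2.174, 2.267, 0.001]
wrist_force: [0.5, -0.3, -0.3]
gripper_width: 0.0274
grasp_force: 0.0
```

View pics/j1.png

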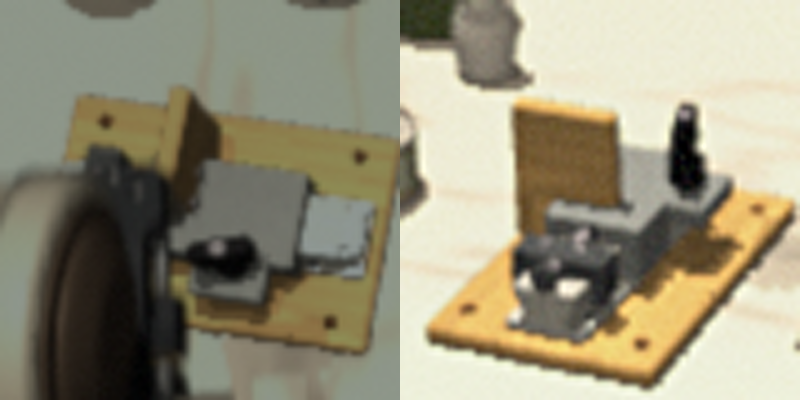

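The carriage is seated on the rail at the buffer, left half (245,215). The wing is along the rail at (225,255), and the gripper is clear of everything.

```bash
python3 -c "
from station import *
print(job_done())"
```

```text
the job is handed in; nothing more can be done
None
```

The carriage is on the rail, pressed home with its buffer fully in; the knob is turned about 1.36 rad clockwise, the clamp held against a 5.8 N pull back before I let go, and the job is handed in at about 20 s.

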